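# Fit and press the keyed blending shaft of a baby-food maker

## Robot

A 6-joint arm with a two-finger parallel gripper is mounted at the origin on the work surface. World frame = base frame: x ahead of the robot, y to its left, z up, the work surface at z = 0. Lengths are in m, angles in degrees, forces in N, time in s.
With the tool pointing down it reaches from about 0.425 to 0.95 m from the base axis. Payload 14.7 kg.
Tool frame: the origin (TCP) lies at the very end of the fingers, on their centre line; the grasp point (between the pads) lies grip_depth behind it (grip_depth is the distance from the TCP to the grasp point, in m); z points along the fingers, y is the line along which they close (so a half turn about z gives the same grasp; the last joint's range is limited). The gripper opens to 85 mm and grips with 20 to 120 N. Pads are 22 mm wide; open, the fingers measure 114 mm over their backs; the gripper's body (76 mm by 85 mm) begins 54 mm behind the grasp point. The pads swing forward as they close: fully open they stand 13 mm farther back than shut.
Start: joints at [68.663, 27.513, 91.461, -0, 61.026, -2.67], TCP at [0.208, 0.616, 0.195] pointing down, gripper open.
Joint ranges: [-157.49, 157.49], [-46.99, 117.5], [13.45, 153.17], [-89.5, 269.5], [5.16, 153.95], [-167.48, 167.48]. Speed limits (degrees/s): [108.29, 108.29, 136.94, 172.46, 172.46, 172.46].

## Interface

Orientations are given as a 3x3 rotation matrix whose columns are the frame's x, y, z axes.
In Python, from plant import state, snapshot, sign_off, recognise, silhouettes, grip_depth gives the robot as it stands. The module is installed in compiled form; this text tells all that it offers.
- The arm moves only by the tool jog_arm, never from a script. Its argument "plan" is a list of rows, each a list of 7 numbers: the gripper command: -1 is fully open, 1 is shut, values between are in proportion, then the shift along the tool's x, y, z as a fraction of full scale, then the turn, a rotation vector about the tool's x, y, z as a fraction of full scale. In form: [[claw, tx, ty, tz, ax, ay, az], ...]. A call has 1 to 20 rows; each row shifts and turns the commanded pose from where the row before left it, along the tool's axes as they then stand; what a row does not reach is not made up. Full scale, the value 1, is 20 cm for a shift and 90 degrees for a turn. A row lasts 1/10 s, in which the tool goes at most 50 mm and 8.59 degrees, less where a joint would pass 70% of its speed; a pose out of reach is approached as far as the arm can. A call with a number of a shift or a turn outside -1 to 1 is refused whole. A call with a gripper value outside its range is refused whole. The fingers move at their own pace and stop on an object; "force" is the grip in N (left out, the last holds). Time passes only in rows, so rows that do not move let the fingers close. It gives the time, the measured TCP pose, the force, the opening and the grip force at its end, in the units of the state.
- state(): the state, without advancing time (a new reading comes with each control period).
- snapshot(name): name is "scene" or "side" or "wrist"; returns a dict with "image" (420x560x3 uint8, red, green, blue), "z_map" (420x560 float32, m along the optical axis (not along the pixel's ray), 0 where there is no reading), "fov_y" (degrees; the focal length in pixels is half the picture's height over the tangent of half this angle, whatever the lens; pixels are square), "cx", "cy" (the principal point, pixels), "rvec" (rotation vector, rad) and "tvec" (3), from world to camera coordinates, as OpenCV has them; the wrist camera has in their place "mount" (4x4, takes a point from camera to tool coordinates, whose origin is the TCP and whose axes are the flange's). Camera axes: x right, y down, z forward; pixel columns grow to the right and rows downward; lengths in m; the calibration is good to about 2 mm. A picture is of the moment at which its call begins: read the wrist's pose just before it.
- sign_off(): hands the job in; it is judged then, once.
Trained networks look in the newest picture that a camera, given by its name, has taken for a name from the list of things; names that differ only in an ending like _2 or _b are one class to them, and where a whole thing is asked for, a point or a joint stands for the part that bears it (a point fixed in the world has none). Each returns a list of dicts, best first, with "confidence" (0 to 1); they miss things now and then, are a little off and sometimes report something else, mostly with a low value. They report only what shows in the picture. A call takes as long as a camera call. They do not tell look-alikes from the thing itself.
- recognise(camera, query): "rect" ([left, top, right, bottom] in pixels, round what is visible of it).
- silhouettes(camera, query): "region" (420x560 bool, what is visible of it) and "rect" ([left, top, right, bottom] in pixels, round what is visible of it).
The state is a dict: "t": time; "q": joint angles; "joint_velocities": joint speeds; "effort": joint torques, N m; "position": TCP position; "tool_rot": TCP orientation; "force": force on the tool from outside, world axes, zero at the start; "moment": the same for the moment, N m; "opening": opening from 0.0 (shut) to 1.0 (fully open); "grasp_force": force on a finger pad.
Only numpy, scipy, OpenCV 4.12 (cv2) and the standard library are available. Lean on these libraries where they do the work, as an engineer would, in place of code of your own. Each camera call takes 0.05 s, during which the arm holds its last target. There are 200 camera calls.

## Task

Lift the blending shaft by its blue handle out of the drying rack, put its foot into the hub of the baby-food maker, turn it until its orange key slips into the keyway, and push it fully home so that its white collar sits on the hub. The maker is press-to-run: a spring lifts the shaft if you let go, so finish with the handle still gripped and held fully down. Leave the bottles, pacifier, wooden spoon and the bottle warmer's switch where they are.

Things in the scene. Friction and masses are not known exactly. Their poses are not given: they have to be found in the camera images.
- shaft: Loose blending shaft, 106 mm long, about 0.14 kg, upright in the rack's socket. Origin: centre of its foot; z up; x towards the key. Steel rod 16 mm in diameter, lowest 4 mm tapering to 10 mm; white collar 33 mm in diameter from 52 to 58 mm above the foot; blue square handle 30 x 30 mm from 58 to 106 mm, faces square to x and y. An orange stripe on the handle's top and side marks the key side (+x).
- shaft_foot (a point): Centre of the shaft's foot (the shaft's origin), axes as shaft.
- shaft_key (a point): Middle of the lower outer edge of the orange key, 14 mm along +x from the axis and 22 mm above the foot; axes as shaft. The key is 5 mm wide and reaches from 22 to 46 mm above the foot.
- shaft_grip (a point): On the shaft's axis in the blue handle, 90 mm above the foot, 16 mm under the handle's top; axes as shaft.
- maker: Fixed base of the baby-food maker: white round housing 150 mm in diameter, 45 mm high, with a grey upright hub 48 mm in diameter in the middle rising to 100 mm above the shelf. Origin: centre of its underside; z up; +x points to the keyway. Orange on the hub rim beyond the keyway and an orange stripe on the housing mark that side.
- hub_mouth (a point): Centre of the hub's open mouth, 100 mm above the shelf; axes as maker. Bore 18 mm wide; on its +x side the keyway, open at the top, 8 mm wide, reaches 16.5 mm from the axis. The foot goes 22 mm in at any angle, then the key must be in line with the keyway. From 40 mm deep the foot pushes a spring plunger; at 52 mm the collar meets the hub's top: fully home.
- plunger (a joint): Spring plunger in the bore: 0 at rest, growing to 0.012 m when the shaft is fully home (0.015 is its end). It pushes up with about 6 N at first and 12 N at home, enough to lift the shaft when let go.
- rack: Fixed pale grey drying rack, 130 (x) x 280 (y) mm, floor 8 mm thick, rim 14 mm high, white tines 53 mm high between the bottles. At y = +100 mm, x = 0, a 50 x 50 x 28 mm block has a 20 mm round socket 20 mm deep, where the shaft's foot stands (8 mm above the shelf). Origin: centre of its underside, z up.
- bottle0: Empty clear baby bottle, 52 mm in diameter, 115 mm high, standing on the rack floor nearer the shaft (about 107 mm away). Origin: centre of its underside. Leave it.
- bottle1: The same bottle, standing farther from the shaft (about 185 mm). Leave it.
- pacifier: Blue pacifier lying on the shelf near the robot, 42 mm in diameter, 29 mm high. Origin: centre of its underside. Leave it.
- spoon: Wooden spoon 240 mm long lying on the shelf beyond the work. Leave it.
- warmer: Fixed white bottle warmer, 116 mm in diameter and 115 mm high, beyond the work. Origin: centre of its underside.
- switch_tip (a point): Tip of the small black toggle switch (28 mm) on the foot beside the bottle warmer. Leave it.
Mind the look-alikes: they are no part of the job. What is shaped like the maker but pink or red is not meant.

How it is judged:
By the outcome, as a careful person would: the job done as asked, in the order asked, and still so for the second after the job is handed in, while the arm keeps its last pose, push and grip.
It also fails if it takes over 42 s, if anything falls off the work surface, if the arm or the gripper's body presses on something with over 40 N, if the wrist force passes 120 N, or if a joint passes its speed limit or range.

## Working session

There is one attempt and no reset: what is moved stays moved. The work goes in short steps, Python scripts to look and compute and a tool call to move; the robot and the scene stay as the last step left them, time stands still between calls to the robot, and variables do not carry over. Pictures are saved under pics/ and viewed, at most 10 in all, crops included, and the job is handed in when it is done.

Besides the shell and the picture viewer there is one more tool, called as name([rows], argument=value, ...), one row to a line, values as JSON. jog_arm: Moves the arm, as the interface text tells. Shift numbers are shares of 20 cm and turn numbers shares of 90 degrees, none past 1 either way. Its arguments: {"type":"object","properties":{"plan":{"type":"array"},"force":{"type":"number"}},"required":["plan"]}

```bash
mkdir -p pics; cat > h.py <<'E'
import numpy as np, cv2
from plant import *
def cam(s,st=None):
    f=s["image"].shape[0]/2/np.tan(np.radians(s["fov_y"])/2)
    if "mount" in s:
        T=np.eye(4);T[:3,:3]=np.array(st["tool_rot"]);T[:3,3]=st["position"]
        return f,T@np.array(s["mount"])
    R=cv2.Rodrigues(np.array(s["rvec"],float))[0];T=np.eye(4);T[:3,:3]=R.T;T[:3,3]=-R.T@np.array(s["tvec"]).ravel();return f,T
def cloud(s,st=None):
    f,T=cam(s,st);z=s["z_map"];v,u=np.indices(z.shape)
    P=np.stack([(u-s["cx"])/f*z,(v-s["cy"])/f*z,z],-1)@T[:3,:3].T+T[:3,3]
    P[z<=0]=np.nan;return P
def save(n,im): cv2.imwrite("pics/"+n+".png",im[...,::-1])
E
python3 - <<'E'
from h import *
st=state();print({k:np.round(v,3).tolist() for k,v in st.items()},grip_depth)
ims=[]
for c in("scene","side","wrist"):
    s=snapshot(c);P=cloud(s,st);save(c+"0",s["image"])
    for q in("shaft","maker","rack"):
        for r in silhouettes(c,q)[:3]:
            p=P[r["region"]];p=p[~np.isnan(p[:,0])]
            if len(p):print(c,q,round(r["confidence"],2),np.round(r["rect"]),np.round(np.median(p,0),3),np.round(np.percentile(p,2,0),3),np.round(np.percentile(p,98,0),3))
E
```

```text
{'t': 0.0, 'q': [68.664, 27.552, 91.495, -0.001, 61.027, -2.671], 'joint_velocities': [-0.036, 0.05, -0.051, 0.016, -0.027, -0.009], 'effort': [0.004, -95.063, -43.02, 0.0, 0.012, 0.0], 'position': [0.208, 0.615, 0.194], 'tool_rot': [[-0.947, 0.32, -0.0], [0.32, 0.947, -0.001], [0.0, -0.001, -1.0]], 'force': [-0.114, 0.46, -0.48], 'moment': [0.007, -0.013, -0.013], 'grasp_force': 0.0, 'opening': 1.001} 0.0187
scene shaft 0.91 [184. 222. 207. 255.] [ 0.559 -0.119  0.108] [ 0.534 -0.136  0.031] [ 0.567 -0.103  0.116]
scene maker 0.89 [290. 111. 346. 165.] [0.397 0.242 0.045] [0.316 0.184 0.009] [0.45  0.32  0.101]
scene maker 0.86 [287. 174. 352. 245.] [0.583 0.145 0.045] [0.502 0.087 0.01 ] [0.638 0.223 0.101]
scene maker 0.63 [352. 138. 421. 200.] [0.551 0.34  0.045] [0.472 0.287 0.009] [0.606 0.422 0.101]
scene rack 0.9 [ 80. 227. 229. 328.] [ 0.567 -0.198  0.009] [ 0.477 -0.356  0.003] [ 0.612 -0.083  0.046]
side shaft 0.89 [300. 148. 317. 188.] [ 0.548 -0.108  0.085] [ 0.531 -0.132  0.028] [ 0.564 -0.1    0.116]
side maker 0.8 [228. 224. 319. 306.] [0.556 0.186 0.046] [0.493 0.111 0.008] [0.628 0.234 0.101]
side maker 0.73 [331. 277. 441. 378.] [0.378 0.283 0.045] [0.31  0.209 0.008] [0.444 0.332 0.101]
side maker 0.67 [210. 316. 324. 420.] [0.524 0.384 0.046] [0.462 0.308 0.011] [0.596 0.434 0.101]
side rack 0.92 [276. 147. 343. 206.] [ 0.527 -0.156  0.01 ] [ 0.478 -0.348  0.003] [ 0.61  -0.076  0.04 ]
wrist maker 0.64 [164. 408. 205. 420.] [0.467 0.402 0.009] [0.458 0.385 0.004] [0.485 0.421 0.017]
```

View pics/scene0.png

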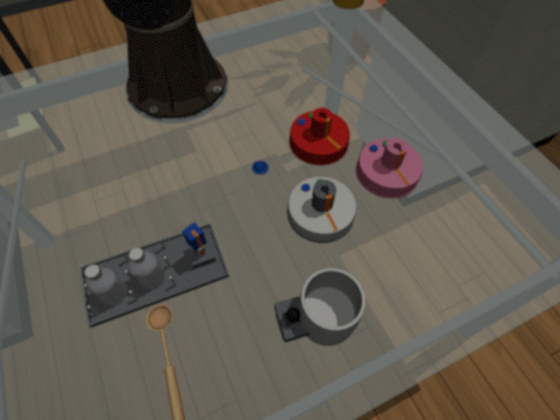

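View pics/side0.png

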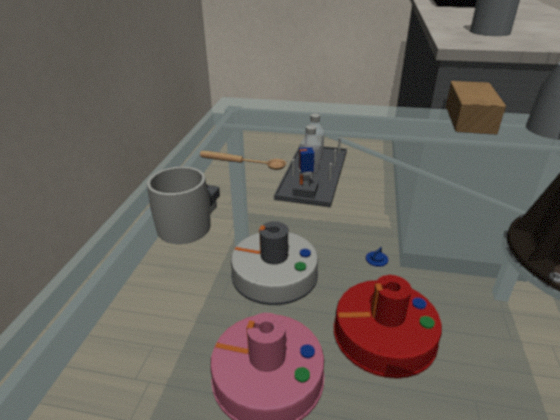

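The scene picture shows the white maker (321,208) with its hub at (323,195), its orange stripe towards (331,220), and the shaft handle at (195,236). Red and pink are decoys.

```bash
cat >> h.py <<'E'
def orange(im):
    h=cv2.cvtColor(im,cv2.COLOR_RGB2HSV);return (h[...,0]>=4)&(h[...,0]<=20)&(h[...,1]>140)&(h[...,2]>80)
def near(P,c,r): return np.hypot(P[...,0]-c[0],P[...,1]-c[1])<r
def ana(c):
    st=state();s=snapshot(c);P=cloud(s,st);o=orange(s["image"]);z=P[...,2]
    out=[]
    for nm,ctr,r,lo,hi in(("top",(.552,-.118),.035,.107,.125),("hub",(.575,.155),.045,.092,.108),("house",(.575,.155),.09,.038,.052)):
        m=near(P,ctr,r)&(z>lo)&(z<hi);p=P[m]
        if len(p)<8: continue
        hull=p[:,:2].astype(np.float32)
        print(c,nm,len(p),"z",np.round(np.median(p[:,2]),4),"rect",cv2.minAreaRect(hull*1000),"circ",np.round(np.array(cv2.minEnclosingCircle(hull)[0]),4),round(cv2.minEnclosingCircle(hull)[1],4))
        q=P[m&o]
        if len(q):print("   orange",len(q),np.round(q.mean(0),4), np.round(q[:,:2].min(0),3),np.round(q[:,:2].max(0),3))
    return s,P
E
python3 - <<'E'
from h import *
for c in("scene","side"):
    s,P=ana(c)
    for x0,y0,w in([(150,190,80),(280,165,80)] if c=="scene" else []):
        pass
s=snapshot("scene");a=s["image"][215:265,165:225];b=s["image"][165:245,275:365]
save("crop",np.hstack([cv2.resize(a,(400,500)[:2],interpolation=2)[:400],cv2.resize(b,(400,400),interpolation=2)]))
E
```

```text
scene top 247 z 0.1141 rect ((549.9171752929688, -119.53672790527344), (31.067827224731445, 29.613557815551758), 20.12131690979004) circ [ 0.5503 -0.1191] 0.0201
   orange 13 [ 0.5575 -0.1156  0.1146] [ 0.552 -0.118] [ 0.562 -0.113]
scene hub 361 z 0.0998 rect ((564.7459106445312, 158.57559204101562), (45.53204345703125, 49.36957931518555), 60.82182312011719) circ [0.5651 0.159 ] 0.025
   orange 24 [0.5843 0.1578 0.1   ] [0.575 0.152] [0.588 0.163]
scene house 2498 z 0.0452 rect ((565.1831665039062, 158.47933959960938), (146.40988159179688, 147.53976440429688), 65.33954620361328) circ [0.5648 0.1596] 0.0757
   orange 34 [0.6129 0.1559 0.046 ] [0.592 0.153] [0.633 0.159]
side top 133 z 0.1144 rect ((548.662841796875, -116.93031311035156), (30.684188842773438, 32.62509536743164), 20.591415405273438) circ [ 0.5485 -0.1162] 0.0192
side hub 507 z 0.1002 rect ((564.0822143554688, 159.618408203125), (46.23301696777344, 50.48200988769531), 10.287443161010742) circ [0.5634 0.1593] 0.026
   orange 17 [0.5826 0.1584 0.1006] [0.58  0.154] [0.586 0.163]
side house 3230 z 0.0457 rect ((562.2808837890625, 163.75399780273438), (148.20452880859375, 141.59913635253906), 14.115584373474121) circ [0.5639 0.1611] 0.0754
   orange 43 [0.6102 0.1561 0.0467] [0.59  0.152] [0.632 0.159]
```

View pics/crop.png

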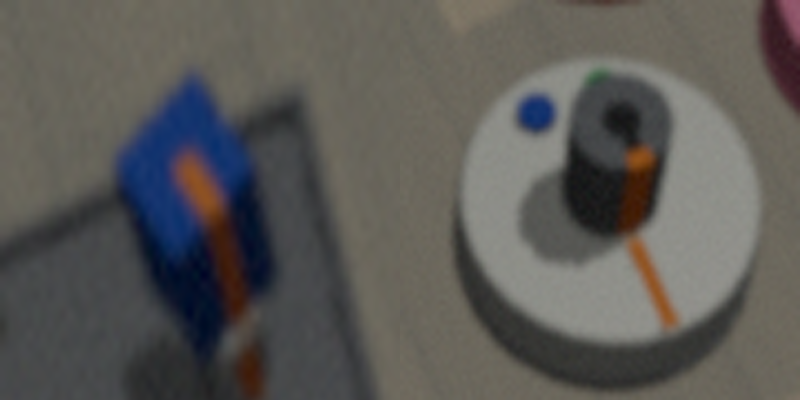

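jog_arm([
  [-1,-0.216,-0.069,0,0,0,0],
  [-1,-0.216,-0.069,0,0,0,0],
  [-1,-0.216,-0.069,0,0,0,0],
  [-1,-0.216,-0.069,0,0,0,0],
  [-1,-0.216,-0.069,0,0,0,0],
  [-1,-0.216,-0.069,0,0,0,0],
  [-1,-0.216,-0.069,0,0,0,0],
  [-1,-0.216,-0.069,0,0,0,0],
  [-1,-0.0885,-0.198,0,0,0,0.09],
  [-1,-0.12,-0.181,0,0,0,0],
  [-1,-0.12,-0.181,0,0,0,0],
  [-1,-0.12,-0.181,0,0,0,0],
  [-1,-0.12,-0.181,0,0,0,0],
  [-1,-0.12,-0.181,0,0,0,0],
  [-1,-0.12,-0.181,0,0,0,0],
  [-1,-0.12,-0.181,0,0,0,0],
  [-1,-0.12,-0.181,0,0,0,0],
  [-1,-0.12,-0.181,0,0,0,0],
  [-1,-0.12,-0.181,0,0,0,0],
  [-1,-0.12,-0.181,0,0,0,0],
])

```text
t: 2.75
position: [0.5606, -0.1189, 0.1949]
tool_rot: [[-0.893, 0.45, 0.0], [0.45, 0.893, -0.0], [-0.0, 0.0, -1.0]]
force: [0.7, -0.2, -0.6]
opening: 0.995
grasp_force: 0.0
```

jog_arm([
  [-1,0,0,0,0,0,0.09],
  [-1,0,0,0,0,0,0.09],
  [-1,0,0,0,0,0,0.09],
  [-1,0,0,0,0,0,0.09],
  [-1,0,0,0,0,0,0.09],
  [-1,0,0,0,0,0,0.027],
  [-1,0,0,0,0,0,0],
])

```text
t: 3.45
position: [0.5606, -0.117, 0.1948]
tool_rot: [[-0.346, 0.938, 0.0], [0.938, 0.346, -0.0], [-0.0, 0.0, -1.0]]
force: [0.1, 0.6, 0.4]
opening: 0.998
grasp_force: 0.0
```

Tool y is at 20.2°. One look from the wrist for the correction.

```bash
python3 - <<'E'
from h import *
s,P=ana("wrist");save("w1",s["image"])
E
```

```text
wrist top 1628 z 0.1138 rect ((546.7677612304688, -119.14635467529297), (30.502099990844727, 30.12299346923828), 18.309925079345703) circ [ 0.5465 -0.1191] 0.0201
   orange 146 [ 0.5544 -0.1172  0.1144] [ 0.547 -0.122] [ 0.562 -0.113]
```

View pics/w1.png

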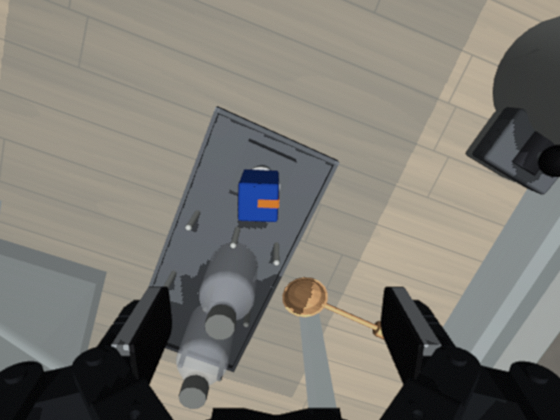

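The wrist view shows the handle at (259,197), key to the right along tool y, with clear space for both fingers.

jog_arm([
  [-1,0.015,-0.0615,0,0,0,0.013],
  [-1,0,0,0.2,0,0,0],
  [-1,0,0,0.2,0,0,0],
  [-1,0,0,0.1,0,0,0],
  [-1,0,0,0.09,0,0,0],
  [-1,0,0,0,0,0,0],
])

```text
t: 4.1
position: [0.5457, -0.1181, 0.0748]
tool_rot: [[-0.328, 0.945, -0.004], [0.945, 0.328, 0.001], [0.002, -0.003, -1.0]]
force: [0.6, -0.6, 1.0]
opening: 1.0
grasp_force: 0.0
```

jog_arm([
  [0,0,0,0,0,0,0],
  [0.2,0,0,0,0,0,0],
  [0.5,0,0,0,0,0,0],
  [0.8,0,0,0,0,0,0],
  [1,0,0,0,0,0,0],
  [1,0,0,0,0,0,0],
  [1,0,0,0,0,0,0],
  [1,0,0,0,0,0,0],
], force=70)

```text
t: 4.9
position: [0.5492, -0.1188, 0.0781]
tool_rot: [[-0.328, 0.945, 0.002], [0.945, 0.328, -0.001], [-0.002, 0.002, -1.0]]
force: [-1.2, 0.1, 16.1]
opening: -0.002
grasp_force: 7.9
```

The fingers closed fully, so I may have missed the handle. I'll look before going on.

```bash
python3 - <<'E'
from h import *
st=state();print({k:np.round(st[k],3).tolist() for k in("t","position","force","moment","opening","grasp_force")})
s,P=ana("scene");a=s["image"][190:280,140:260]
s,P=ana("side");b=s["image"][110:215,250:390]
s,P=ana("wrist");c=s["image"]
save("miss",np.vstack([np.hstack([cv2.resize(a,(320,240)),cv2.resize(b,(320,240))]),cv2.resize(c[100:],(640,366))]))
E
```

```text
{'t': 4.9, 'position': [0.549, -0.119, 0.078], 'force': [-1.189, 0.123, 16.14], 'moment': [-0.054, 0.219, 0.016], 'opening': -0.002, 'grasp_force': 7.912}
scene top 172 z 0.1129 rect ((562.0911865234375, -115.74859619140625), (28.990596771240234, 28.823471069335938), 18.670839309692383) circ [ 0.5628 -0.116 ] 0.019
   orange 13 [ 0.569  -0.112   0.1125] [ 0.563 -0.115] [ 0.575 -0.109]
scene hub 360 z 0.0999 rect ((564.8841552734375, 158.62380981445312), (45.6552619934082, 48.77249526977539), 62.513221740722656) circ [0.5648 0.1591] 0.0253
   orange 26 [0.585  0.1581 0.0998] [0.575 0.151] [0.589 0.165]
scene house 2495 z 0.0451 rect ((565.5726318359375, 158.56240844726562), (148.06500244140625, 147.6678009033203), 40.398193359375) circ [0.5641 0.1585] 0.0759
   orange 33 [0.6124 0.1557 0.0461] [0.593 0.153] [0.632 0.159]
side top 133 z 0.1139 rect ((561.1804809570312, -110.0927963256836), (28.50994873046875, 41.462608337402344), 73.14364624023438) circ [ 0.5595 -0.1144] 0.0217
side hub 504 z 0.1002 rect ((563.9244995117188, 160.09780883789062), (46.291316986083984, 49.63336181640625), 11.106876373291016) circ [0.5628 0.1596] 0.0256
   orange 17 [0.5826 0.1585 0.1007] [0.58  0.154] [0.586 0.164]
side house 3232 z 0.0457 rect ((562.310546875, 164.1116485595703), (148.3733367919922, 142.5329132080078), 11.87087345123291) circ [0.5628 0.1607] 0.0755
   orange 41 [0.6098 0.156  0.0468] [0.59  0.153] [0.632 0.16 ]
wrist top 2749 z 0.1127 rect ((558.4900512695312, -109.11936950683594), (26.94589614868164, 42.37718963623047), 73.66845703125) circ [ 0.5561 -0.1162] 0.0218
   orange 278 [ 0.5678 -0.1127  0.1127] [ 0.558 -0.116] [ 0.574 -0.108]
```

View pics/miss.png

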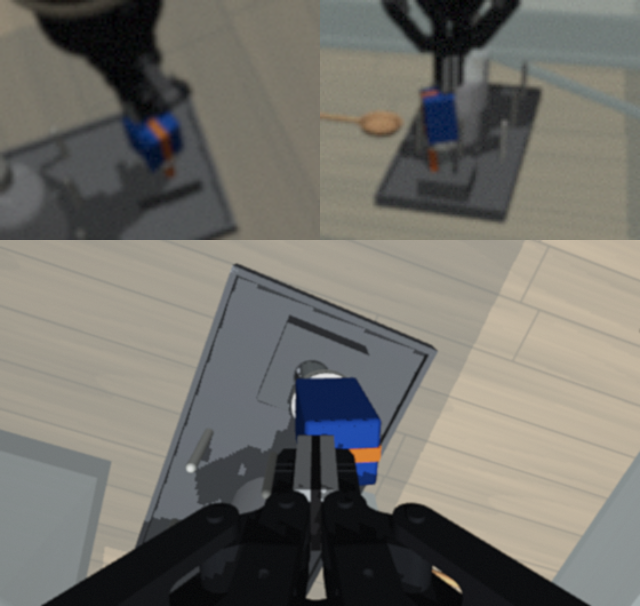

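The handle was not caught. It leans, and the shut fingers stand just beside it on its bottle side. I'll compare where the cameras see the fingers with the reported TCP.

```bash
python3 - <<'E'
from h import *
st=state();R=np.array(st["tool_rot"]);p0=np.array(st["position"])
for c in("scene","side","wrist"):
    s=snapshot(c);P=cloud(s,st);h=cv2.cvtColor(s["image"],cv2.COLOR_RGB2HSV).astype(int)
    blue=(abs(h[...,0]-115)<15)&(h[...,1]>120)&near(P,p0,.06)
    T=(P-p0)@R
    o=orange(s["image"])
    m=near(P,p0,.06)&~blue&~o&(T[...,2]<.01)&(T[...,2]>-.06)
    for n,mm in(("blue",blue),("grey",m)):
        for a,b in((-.06,-.045),(-.045,-.03),(-.03,-.015),(-.015,.0),(0,.01)):
            q=T[mm&(T[...,2]>=a)&(T[...,2]<b)]
            if len(q)>3:print(c,n,(a,b),len(q),"tool min",np.round(np.percentile(q,5,0),3),"med",np.round(np.median(q,0),3),"max",np.round(np.percentile(q,95,0),3))
E
```

```text
scene blue (-0.045, -0.03) 107 tool min [-0.015  0.003 -0.038] med [-0.009  0.017 -0.035] max [ 0.012  0.026 -0.032]
scene blue (-0.03, -0.015) 42 tool min [-0.016  0.009 -0.03 ] med [-0.012  0.025 -0.023] max [ 0.01   0.026 -0.017]
scene blue (-0.015, 0.0) 30 tool min [-0.015  0.018 -0.014] med [-0.009  0.024 -0.009] max [ 0.011  0.025 -0.001]
scene blue (0, 0.01) 8 tool min [-0.015  0.021  0.   ] med [-0.011  0.022  0.004] max [0.009 0.023 0.007]
scene grey (-0.06, -0.045) 26 tool min [-0.011 -0.002 -0.059] med [-0.011  0.008 -0.053] max [-0.007  0.012 -0.045]
scene grey (-0.045, -0.03) 41 tool min [-0.013 -0.    -0.04 ] med [-0.001  0.019 -0.035] max [ 0.005  0.027 -0.033]
scene grey (-0.03, -0.015) 26 tool min [-0.015  0.    -0.029] med [-0.     0.026 -0.023] max [ 0.013  0.027 -0.016]
scene grey (-0.015, 0.0) 24 tool min [-0.016 -0.002 -0.014] med [-0.015  0.019 -0.006] max [ 0.004  0.025 -0.001]
scene grey (0, 0.01) 32 tool min [-0.016 -0.     0.001] med [-0.005  0.022  0.006] max [0.011 0.023 0.01 ]
side blue (-0.045, -0.03) 52 tool min [ 0.008  0.    -0.037] med [ 0.013  0.01
[... 1370 characters left out ...]
 [ 0.015  0.019 -0.001]
wrist blue (0, 0.01) 310 tool min [ 0.014 -0.008  0.   ] med [0.015 0.006 0.004] max [0.015 0.018 0.008]
wrist grey (-0.06, -0.045) 1336 tool min [ 0.007 -0.012 -0.059] med [ 0.011 -0.    -0.053] max [ 0.012  0.012 -0.046]
wrist grey (-0.045, -0.03) 250 tool min [-0.004 -0.01  -0.045] med [ 0.011  0.002 -0.043] max [ 0.012  0.023 -0.033]
wrist grey (-0.03, -0.015) 6 tool min [ 0.014  0.023 -0.028] med [ 0.014  0.023 -0.023] max [ 0.014  0.024 -0.016]
wrist grey (-0.015, 0.0) 30 tool min [-0.012 -0.009 -0.011] med [ 0.007 -0.009 -0.003] max [ 0.014  0.022 -0.002]
wrist grey (0, 0.01) 100 tool min [-0.009 -0.011  0.003] med [ 0.012 -0.01   0.007] max [0.015 0.011 0.01 ]
```

The cameras show the fingers ending about 35 mm short of the reported TCP, so they shut on top of the handle. I'll rise and measure the real fingertip.

jog_arm([
  [1,0,0,-0.2,0,0,0],
  [1,0,0,-0.2,0,0,0],
  [1,0,0,0,0,0,0],
  [1,0,0,0,0,0,0],
])

```text
t: 5.6
position: [0.5486, -0.1186, 0.1578]
tool_rot: [[-0.328, 0.945, 0.002], [0.945, 0.328, -0.001], [-0.001, 0.002, -1.0]]
force: [-0.2, -0.0, -1.5]
opening: -0.0
grasp_force: 0.0
```

```bash
python3 - <<'E'
from h import *
for c in("scene","side","wrist"):
    st=state();R=np.array(st["tool_rot"]);p0=np.array(st["position"])
    s,P=ana(c);T=(P-p0)@R
    m=(np.hypot(T[...,0],T[...,1])<.05)&(T[...,2]<.05)&(T[...,2]>-.11)&(P[...,2]>.12)
    for a in np.arange(-.10,.05,.01):
        q=T[m&(T[...,2]>=a)&(T[...,2]<a+.01)]
        if len(q)>2:print(c,round(a,2),len(q),np.round(np.percentile(q,5,0),3)[:2],np.round(np.percentile(q,95,0),3)[:2])
    if c=="side": a=s["image"][60:220,200:400]
print(p0,st["opening"],st["force"])
save("lift",np.hstack([cv2.resize(a,(400,320)),cv2.resize(s["image"],(400,320))]))
E
```

```text
scene top 244 z 0.1138 rect ((551.5038452148438, -108.4197998046875), (31.237348556518555, 30.302644729614258), 18.986299514770508) circ [ 0.5508 -0.1087] 0.0199
   orange 12 [ 0.56   -0.1044  0.1139] [ 0.552 -0.107] [ 0.567 -0.102]
scene hub 355 z 0.0999 rect ((564.1942138671875, 158.99301147460938), (45.617897033691406, 48.97271728515625), 61.388179779052734) circ [0.5648 0.1592] 0.0252
   orange 27 [0.5846 0.1583 0.0996] [0.576 0.151] [0.588 0.166]
scene house 2498 z 0.0451 rect ((564.8994750976562, 158.71432495117188), (146.19268798828125, 148.3480682373047), 62.80813217163086) circ [0.5655 0.1588] 0.0749
   orange 34 [0.6125 0.1557 0.0461] [0.593 0.153] [0.633 0.159]
scene -0.1 50 [-0.012  0.015] [0.003 0.039]
scene -0.09 52 [-0.013 -0.007] [0.004 0.03 ]
scene -0.08 11 [-0.013 -0.006] [-0.011  0.014]
scene -0.07 14 [-0.011 -0.002] [-0.007  0.009]
scene -0.06 31 [-0.011 -0.001] [-0.001  0.016]
scene -0.05 27 [-0.011 -0.003] [0.002 0.015]
scene -0.04 4 [-0.01   0.007] [-0.006  0.008]
side top 138 z 0.1138 rect ((550.0562744140625, -106.1424789428711), (30.232255935668945, 35.78839
[... 1132 characters left out ...]
4 0.03 ]
wrist -0.08 1419 [-0.008 -0.013] [0.013 0.013]
wrist -0.07 1096 [ 0.007 -0.013] [0.012 0.012]
wrist -0.06 950 [ 0.007 -0.013] [0.012 0.012]
wrist -0.05 628 [ 0.007 -0.012] [0.012 0.011]
wrist -0.04 11 [ 0.011 -0.007] [0.011 0.005]
[ 0.54736114 -0.11830175  0.15605632] 0.0026551990431080597 [-1.17212924  1.07431597 -1.03052479]Traceback (most recent call last):
  File "<stdin>", line 11, in <module>
    return _nx.concatenate(arrs, 1, dtype=dtype, casting=casting)
           ~~~~~~~~~~~~~~~^^^^^^^^^^^^^^^^^^^^^^^^^^^^^^^^^^^^^^^
ValueError: all the input arrays must have same number of dimensions, but the array at index 0 has 2 dimension(s) and the array at index 1 has 3 dimension(s)
```

All three cameras agree that the real fingertips are about 39 mm behind the reported TCP, so I'll go that much lower. The shaft also moved. Next I'll measure its tilt.

```bash
python3 - <<'E'
from h import *
st=state();R=np.array(st["tool_rot"])
for c in("wrist","scene","side"):
    s=snapshot(c);P=cloud(s,st);z=P[...,2]
    h=cv2.cvtColor(s["image"],cv2.COLOR_RGB2HSV).astype(int)
    blue=(abs(h[...,0]-115)<15)&(h[...,1]>120)
    b=blue&near(P,(.55,-.11),.04)
    q=P[b&(z>.109)&(z<.12)];A=np.c_[q[:,:2]-q[:,:2].mean(0),np.ones(len(q))]
    k=np.linalg.lstsq(A,q[:,2],rcond=None)[0];n=np.array([-k[0],-k[1]])
    print(c,len(q),"lean deg world xy",np.round(np.degrees(n),1),"z",k[2].round(4),"tool",np.round(np.degrees(R[:2,:2].T@n),1))
    for a in(.065,.075,.085,.095,.105):
        r=P[b&(z>a)&(z<a+.01)]
        if len(r)>5:
            rr=cv2.minAreaRect((r[:,:2]*1000).astype(np.float32));print(a,len(r),np.round(r.mean(0),4),np.round(rr[0],1),np.round(rr[1],1),round(rr[2],1))
    bs=P[near(P,(.55,-.11),.06)&(z>.031)&(z<.040)&~blue]
    if c=="wrist":
        bl=P[near(P,(.55,-.12),.05)&(z>.025)&(z<.032)]
        if len(bl)>20:print("block",cv2.minAreaRect((bl[:,:2]*1000).astype(np.float32)))
        im=s["image"]
    if c=="side":w=s["image"][110:220,250:395]
save("lift",np.hstack([cv2.resize(w,(400,320)),cv2.resize(im,(400,320))]))
E
```

```text
wrist 1884 lean deg world xy [1.  6.7] z 0.1135 tool [6.  3.1]
0.065 20 [ 0.5441 -0.0979  0.0734] [543.5 -98.1] [25.3  0.5] 18.3
0.075 86 [ 0.5433 -0.0975  0.0801] [543.1 -97.5] [27.4  1. ] 18.3
0.085 90 [ 0.5428 -0.0966  0.0902] [543.4 -96.4] [27.9  1.2] 18.6
0.095 112 [ 0.5431 -0.096   0.1002] [541.  -98.7] [32.8 13.7] 47.5
0.105 1708 [ 0.5476 -0.1057  0.113 ] [ 548.7 -108.3] [30.1 30.4] 16.9
block ((546.68212890625, -119.41106414794922), (50.36073303222656, 50.042022705078125), 86.50489044189453)
scene 178 lean deg world xy [3.3 4.7] z 0.1139 tool [3.3 4.7]
0.075 24 [ 0.5641 -0.1129  0.0809] [ 562.5 -114.3] [33.  16.3] 67.9
0.085 33 [ 0.5621 -0.1156  0.0903] [ 562.5 -114. ] [34.7 16.8] 67.7
0.095 40 [ 0.5616 -0.1129  0.1   ] [ 561.3 -113.5] [36.5 18.9] 63.8
0.105 145 [ 0.5533 -0.1077  0.1125] [ 551.5 -108.5] [30.1 30.1] 18.3
side 84 lean deg world xy [0.6 9.6] z 0.1137 tool [8.9 3.7]
0.065 29 [ 0.546  -0.0979  0.0719] [545.9 -97.7] [24.6  5.3] 15.3
0.075 44 [ 0.5463 -0.0965  0.0801] [545.8 -96.5] [24.3  5.9] 12.9
0.085 51 [ 0.5467 -0.0954  0.0901] [547.  -95.5] [26.3  4.5] 17.4
0.095 50 [ 0.5462 -0.0948  0.1002] [547.2 -94.9] [25.8  5.2] 18.1
0.105 73 [ 0.5473 -0.0966  0.1111] [ 550.5 -105.1] [28.  29.5] 18.6
```

View pics/lift.png

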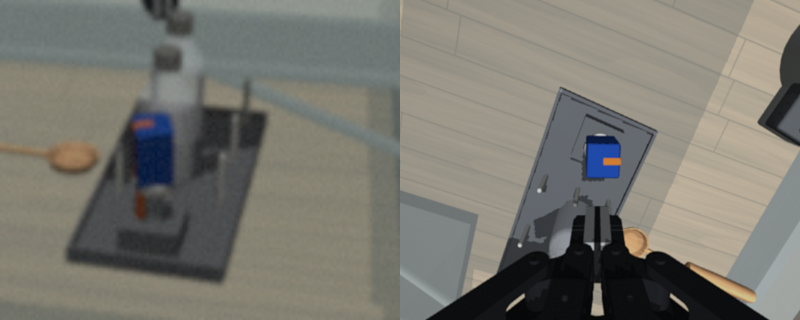

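The shaft now leans about 6° towards world +y in its socket. I'll tilt the tool to match, grip along its axis, and straighten it after lifting.

jog_arm([
  [-1,0,0,0,0.022,-0.061,0],
  [-1,0.0735,0.0215,0,0,0,0],
  [-1,0,0,0,0,0,0],
  [-1,0,0,0,0,0,0],
  [-1,0,0,0,0,0,0],
  [-1,0,0,0,0,0,0],
])

```text
t: 6.5
position: [0.5473, -0.1037, 0.1551]
tool_rot: [[-0.327, 0.945, -0.001], [0.94, 0.325, -0.101], [-0.095, -0.034, -0.995]]
force: [0.1, 0.2, 1.3]
opening: 0.992
grasp_force: 0.0
```

```bash
python3 - <<'E'
from h import *
p=[];
for i in range(4):
    s=snapshot("wrist");st=state();p.append(st["position"])
R=np.array(st["tool_rot"]);p=np.mean(p,0);a=np.array([.025,.10,.995]);top=np.array([.5495,-.1078,.1137])
print(p,st["opening"],-R[:,2],"tool delta to target",R.T@(top-a*(.02+.0577)-p)/.2,"handle top rel",R.T@(top-p))
P=(cloud(s,st)-p)@R
z=P[...,2];m=(z>-.075)&(z<.0)
for a in np.arange(-.1,-.03,.01):
    q=P[(z>=a)&(z<a+.01)&(abs(P[...,0])<.05)&(abs(P[...,1])<.07)];
    if len(q)>2:print(round(a,2),len(q),np.round(np.percentile(q,3,0),3),np.round(np.percentile(q,97,0),3))
E
```

```text
[ 0.54722765 -0.10364253  0.15516158] 1.0014874959430544 [0.00126644 0.10147235 0.99483755] tool delta to target [9.28845739e-05 2.57753786e-03 5.96849071e-01] handle top rel [-0.00069378  0.00222035  0.04166653]
-0.1 4121 [ 0.007 -0.066 -0.1  ] [ 0.014  0.066 -0.091]
-0.09 2521 [-0.004 -0.053 -0.089] [ 0.012  0.052 -0.08 ]
-0.08 2462 [-0.009 -0.055 -0.08 ] [ 0.012  0.055 -0.07 ]
-0.07 2003 [-0.009 -0.055 -0.07 ] [ 0.012  0.055 -0.06 ]
-0.06 1241 [-0.009 -0.053 -0.06 ] [ 0.012  0.053 -0.051]
-0.05 13 [-0.006 -0.043 -0.05 ] [ 0.007  0.043 -0.049]
```

The open tips sit at -51 mm and the shut tips at -39 mm, which fits the 13 mm pad swing. I'll go down and grip.

jog_arm([
  [-1,0,0.002,0.2,0,0,0],
  [-1,0,0,0.2,0,0,0],
  [-1,0,0,0.12,0,0,0],
  [-1,0,0,0.077,0,0,0],
  [-1,0,0,0,0,0,0],
  [0,0,0,0,0,0,0],
  [0.3,0,0,0,0,0,0],
  [1,0,0,0,0,0,0],
  [1,0,0,0,0,0,0],
  [1,0,0,0,0,0,0],
  [1,0,0,0,0,0,0],
], force=80)

```text
t: 7.8
position: [0.5478, -0.1154, 0.0372]
tool_rot: [[-0.328, 0.945, -0.0], [0.94, 0.326, -0.102], [-0.096, -0.034, -0.995]]
force: [-2.2, 0.4, 9.2]
opening: 0.344
grasp_force: 77.7
```

jog_arm([
  [1,0,0,-0.1,0,0,0],
  [1,0,0,-0.15,0,0,0],
  [1,0,0,-0.2,0,0,0],
  [1,0,0,-0.2,0,0,0],
  [1,0,0,-0.1,0,0,0],
  [1,0,0,0,-0.022,0.061,0],
  [1,0.1,0.042,0,0,0,0],
  [1,0.2,0.084,0,0,0,0],
  [1,0.2,0.084,0,0,0,0],
  [1,0.2,0.084,0,0,0,0],
  [1,0.2,0.084,0,0,0,0],
  [1,0.2,0.084,0,0,0,0],
  [1,0.1,0.042,0,0,0,0],
  [1,0.1,0.042,0,0,0,0.09],
  [1,0,0,0,0,0,0.09],
  [1,0,0,0,0,0,0.07],
  [1,0,0,0,0,0,0],
  [1,0,0,0,0,0,0],
])

```text
t: 9.6
position: [0.5655, 0.1814, 0.1857]
tool_rot: [[0.055, 0.998, 0.0], [0.998, -0.055, 0.0], [0.0, 0.0, -1.0]]
force: [0.3, -0.5, -1.3]
opening: 0.34
grasp_force: 79.0
```

```bash
cat > m.py <<'E'
from h import *
# rod/handle pose of the held shaft and hub, from scene & side
def held(c):
    s=snapshot(c);st=state();R=np.array(st["tool_rot"]);p0=np.array(st["position"]);P=cloud(s,st);T=(P-p0)@R
    h=cv2.cvtColor(s["image"],cv2.COLOR_RGB2HSV).astype(int);o=orange(s["image"])
    f,C=cam(s,st);cp=(C[:3,3]-p0)@R
    blue=(abs(h[...,0]-115)<15)&(h[...,1]>120)&near(P,p0,.05)&(P[...,2]>.11)
    q=T[blue];print(c,"blue",len(q),np.round(np.percentile(q,3,0),4),np.round(np.percentile(q,97,0),4)) if len(q)>5 else 0
    q=T[o&near(P,p0,.04)&(P[...,2]>.11)]
    if len(q)>3:print("  orange",len(q),np.round(q.mean(0),4),np.round(np.percentile(q,3,0),4),np.round(np.percentile(q,97,0),4))
    for a in np.arange(-.05,.08,.01):
        m=near(P,p0,.05)&(T[...,2]>=a)&(T[...,2]<a+.01)&~blue&~o&(P[...,2]>.104)
        q=T[m]
        if len(q)>3:print("  z",round(a,2),len(q),"xy min",np.round(np.percentile(q,3,0)[:2],4),"max",np.round(np.percentile(q,97,0)[:2],4))
    print("  cam in tool",np.round(cp,2)); return s,st
if __name__=="__main__":
    a,st=held("scene");b,st=held("side")
    print(np.round(st["position"],4),np.round(st["tool_rot"],3).tolist(),st["opening"],np.round(st["force"],1))
    i=a["image"][90:250,250:400];j=b["image"][120:300,200:360]
    save("held%d"%int(st["t"]*100),np.hstack([cv2.resize(i,(400,427),interpolation=2),cv2.resize(j,(380,427),interpolation=2)]));print(int(st["t"]*100))
E
python3 m.py; ls pics
```

```text
scene blue 470 [-0.0356 -0.0148 -0.2025] [ 0.0079  0.0379 -0.0403]
  z -0.05 34 xy min [-0.0155 -0.0096] max [0.0059 0.0298]
  z -0.04 33 xy min [-0.016  -0.0096] max [-0.0066  0.0224]
  z -0.03 42 xy min [-0.0169 -0.0024] max [0.0061 0.018 ]
  z -0.02 15 xy min [-0.0075  0.0036] max [0.0016 0.0156]
  z -0.01 31 xy min [-0.0084  0.0007] max [0.0006 0.0157]
  z 0.0 31 xy min [-0.0079 -0.0023] max [0.0005 0.0154]
  z 0.01 20 xy min [-0.0089 -0.001 ] max [-0.0013  0.0098]
  z 0.02 15 xy min [-0.009   0.0012] max [0.0033 0.0087]
  cam in tool [-0.29  0.39 -0.58]
side blue 945 [ 1.000e-04 -3.160e-02 -2.036e-01] [ 0.0363  0.0254 -0.0346]
  orange 36 [ 0.0011  0.0097 -0.0285] [-0.0009  0.003  -0.0784] [0.0032 0.013  0.0038]
  z -0.05 88 xy min [ 0.0058 -0.0256] max [0.0135 0.027 ]
  z -0.04 41 xy min [ 0.0015 -0.0195] max [0.0152 0.0185]
  z -0.03 95 xy min [ 0.0002 -0.0153] max [0.0167 0.013 ]
  z -0.02 54 xy min [ 0.0006 -0.007 ] max [0.0077 0.0135]
  z -0.01 68 xy min [-0.0001 -0.0068] max [0.0084 0.0134]
  z 0.0 75 xy min [ 0.0001 -0.0075] max [0.0085 0.0137]
  z 0.01 53 xy min [-0.0005 -0.0072] max [0.0084 0.0057]
  z 0.02 35 xy min [ 0.0006 -0.0074] max [0.0075 0.0051]
  cam in tool [ 0.52 -0.15 -0.33]
[0.5656 0.1813 0.1857] [[0.056, 0.998, 0.0], [0.998, -0.056, 0.0], [0.0, 0.0, -1.0]] 0.34188383916807014 [ 0.2  0.  -1.5]
969
crop.png
held969.png
lift.png
miss.png
scene0.png
side0.png
w1.png
wrist0.png
```

The foot hangs at tool z≈+28 mm with the axis on the tool's centre line, upright within about a millimetre. I over-travelled 22 mm in y, so I'll correct that and go down near the hub.

jog_arm([
  [1,-0.109,-0.002,0,0,0,0.009],
  [1,0,0,0.12,0,0,0],
  [1,0,0,0.095,0,0,0],
  [1,0,0,0,0,0,0],
  [1,0,0,0,0,0,0],
])

```text
t: 10.2
position: [0.564, 0.1596, 0.1429]
tool_rot: [[0.072, 0.997, -0.0], [0.997, -0.072, -0.0], [-0.0, -0.0, -1.0]]
force: [1.0, 0.3, -0.2]
opening: 0.345
grasp_force: 79.1
```

```bash
python3 m.py; ls -t pics|head -1
```

```text
scene blue 376 [-0.0332 -0.0132 -0.2018] [ 0.0103  0.0381 -0.0401]
  z -0.05 33 xy min [-0.0151 -0.0125] max [0.0059 0.0293]
  z -0.04 29 xy min [-0.016  -0.0114] max [-0.0057  0.0226]
  z -0.03 34 xy min [-0.0175 -0.0015] max [0.0043 0.0171]
  z -0.02 12 xy min [-0.0043  0.0091] max [0.0063 0.0155]
  z -0.01 26 xy min [-0.0082 -0.0003] max [0.0001 0.0155]
  z 0.0 26 xy min [-0.0084 -0.    ] max [0.0008 0.0155]
  z 0.01 18 xy min [-0.0089 -0.0022] max [-0.0012  0.0081]
  z 0.02 12 xy min [-0.0083  0.0016] max [0.0025 0.0086]
  cam in tool [-0.26  0.39 -0.62]
side blue 802 [-0.0007 -0.0314 -0.2043] [ 0.0356  0.0251 -0.034 ]
  orange 29 [ 0.0008  0.0095 -0.0344] [-0.0014  0.0029 -0.0783] [0.003  0.0148 0.0038]
  z -0.05 73 xy min [ 0.0061 -0.026 ] max [0.0132 0.0274]
  z -0.04 34 xy min [ 0.0037 -0.0203] max [0.0154 0.0177]
  z -0.03 84 xy min [-0.0025 -0.0156] max [0.0162 0.0119]
  z -0.02 45 xy min [ 0.001  -0.0072] max [0.009  0.0142]
  z -0.01 60 xy min [ 0.0003 -0.007 ] max [0.0083 0.0132]
  z 0.0 55 xy min [ 0.0005 -0.0071] max [0.0082 0.013 ]
  z 0.01 52 xy min [-0.0027 -0.0075] max [0.0083 0.0062]
  z 0.02 31 xy min [ 0.0001 -0.0073] max [0.0074 0.0061]
  cam in tool [ 0.54 -0.16 -0.37]
[0.5646 0.1599 0.1436] [[0.072, 0.997, 0.001], [0.997, -0.072, 0.0], [0.0, 0.001, -1.0]] 0.3414049236340219 [ 0.   1.1 -1. ]
1030
held1030.png
```

View pics/held1030.png

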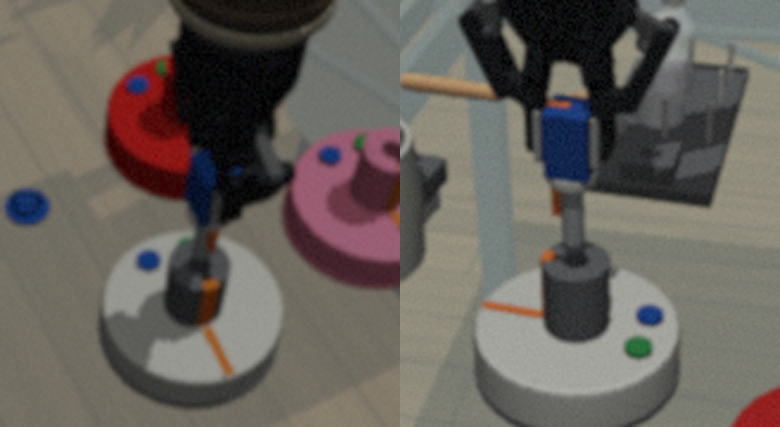

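The left crop shows the shaft over the hub mouth at (198,255), key facing the orange side. The right crop agrees. I'll lower the foot into the bore gently.

jog_arm([
  [1,0,0,0.04,0,0,0],
  [1,0,0,0.03,0,0,0],
  [1,0,0,0.025,0,0,0],
  [1,0,0,0.025,0,0,0],
  [1,0,0,0.02,0,0,0],
  [1,0,0,0,0,0,0],
])

```text
t: 10.9
position: [0.5636, 0.1596, 0.1139]
tool_rot: [[0.073, 0.997, -0.001], [0.997, -0.073, -0.0], [-0.0, -0.001, -1.0]]
force: [0.3, -0.2, -1.2]
opening: 0.344
grasp_force: 79.1
```

jog_arm([
  [1,0,0,0.02,0,0,0],
  [1,0,0,0.02,0,0,0],
  [1,0,0,0.02,0,0,0],
  [1,0,0,0.02,0,0,0],
  [1,0,0,0,0,0,0],
])

```text
t: 11.4
position: [0.5636, 0.1596, 0.0979]
tool_rot: [[0.073, 0.997, -0.001], [0.997, -0.073, -0.0], [-0.0, -0.001, -1.0]]
force: [0.3, 0.6, -2.4]
opening: 0.342
grasp_force: 79.1
```

There's no force at 30 mm depth, so the key is in the keyway. I'll press on home.

jog_arm([
  [1,0,0,0.025,0,0,0],
  [1,0,0,0.025,0,0,0],
  [1,0,0,0.02,0,0,0],
  [1,0,0,0.02,0,0,0],
  [1,0,0,0,0,0,0],
], force=110)

```text
t: 11.9
position: [0.5642, 0.1598, 0.0805]
tool_rot: [[0.073, 0.997, 0.0], [0.997, -0.073, 0.0], [0.0, 0.0, -1.0]]
force: [-1.1, 0.0, 8.7]
opening: 0.34
grasp_force: 109.7
```

jog_arm([
  [1,0,0,0.01,0,0,0],
  [1,0,0,0.01,0,0,0],
  [1,0,0,0,0,0,0],
])

```text
t: 12.2
position: [0.5642, 0.1598, 0.0775]
tool_rot: [[0.073, 0.997, 0.001], [0.997, -0.073, 0.0], [0.0, 0.001, -1.0]]
force: [-5.4, -1.2, 20.7]
opening: 0.339
grasp_force: 111.4
```

jog_arm([
  [1,0,0,0.005,0,0,0],
  [1,0,0,0,0,0,0],
  [1,0,0,0,0,0,0],
])

```text
t: 12.5
position: [0.5643, 0.1598, 0.0775]
tool_rot: [[0.073, 0.997, 0.001], [0.997, -0.073, 0.0], [0.0, 0.001, -1.0]]
force: [-10.2, -2.9, 37.6]
opening: 0.336
grasp_force: 113.7
```

```bash
python3 - <<'E'
from h import *
for c in("scene","side"):
    s=snapshot(c);st=state();P=cloud(s,st);h=cv2.cvtColor(s["image"],cv2.COLOR_RGB2HSV).astype(int)
    b=(abs(h[...,0]-115)<15)&(h[...,1]>120)&near(P,(.564,.1595),.03);q=P[b&(P[...,2]<.17)]
    print(c,len(q),np.percentile(q[:,2],[1,3,10,90,97,99]).round(4))
    if c=="scene":i=s["image"][100:250,260:400]
    else:j=s["image"][170:300,210:340]
st=state();print(st["position"],st["force"],st["opening"])
save("home",np.hstack([cv2.resize(i,(400,427),interpolation=2),cv2.resize(j,(400,427),interpolation=2)]))
E
```

```text
scene 173 [0.1161 0.1173 0.1222 0.1552 0.1641 0.1658]
side 518 [0.1102 0.1117 0.1161 0.1548 0.1555 0.162 ]
[0.56429245 0.15979474 0.07748158] [-10.73150632  -2.11151807  36.97728235] 0.33623569906622863
```

View pics/home.png

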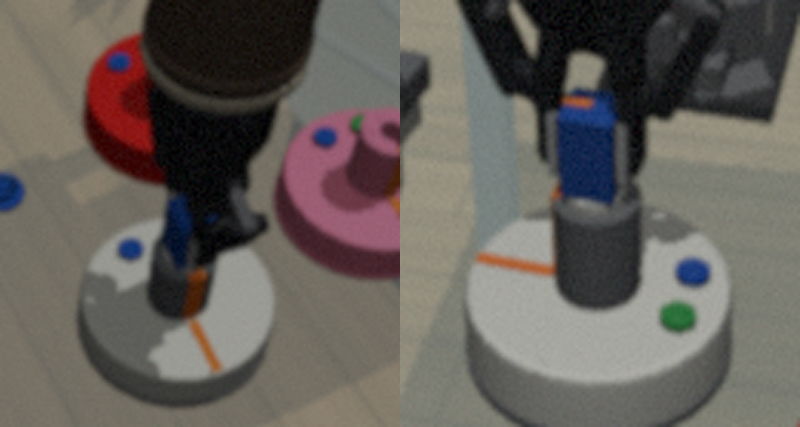

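It stopped firmly with the collar at the hub, and the handle top reads about 0.155 against an expected 0.154. There is a side load of about 10 N, so I'll relieve it and check that this is a true seat and not a jam.

jog_arm([
  [1,-0.001,-0.003,0,0,0,0],
  [1,0,0,0,0,0,0],
  [1,0,0,0,0,0,0],
])

```text
t: 12.9
position: [0.5643, 0.1598, 0.0775]
tool_rot: [[0.073, 0.997, 0.002], [0.997, -0.073, 0.001], [0.001, 0.002, -1.0]]
force: [-6.6, -1.9, 33.1]
opening: 0.341
grasp_force: 112.8
```

```bash
python3 - <<'E'
from h import *
for c in("side","scene"):
  s=snapshot(c);st=state();P=cloud(s,st);h=cv2.cvtColor(s["image"],cv2.COLOR_RGB2HSV).astype(int)
  b=(abs(h[...,0]-115)<15)&(h[...,1]>120)|orange(s["image"])
  q=P[b&near(P,(.564,.1595),.019)&(P[...,2]>.150)&(P[...,2]<.159)];print(c,len(q),np.median(q[:,2]),q.mean(0))
  f=P[near(P,(.564,.1595),.035)&(P[...,2]>.0955)&(P[...,2]<.1035)];print(" rim",len(f),np.median(f[:,2]))
  w=P[near(P,(.564,.1595),.022)&(P[...,2]>.1025)&(P[...,2]<.112)&(h[...,1]<70)&(h[...,2]>110)];print(" collar",len(w),np.percentile(w[:,2],[5,50,95]) if len(w) else 0)
st=state();print(st["position"],st["force"])
E
```

```text
side 158 0.15437797125297 [0.56385417 0.16590524 0.15396211]
 rim 239 0.10030060712811883
 collar 15 [0.10452956 0.10611066 0.10720707]
scene 76 0.15449036090226648 [0.56327757 0.15059295 0.15432551]
 rim 132 0.09976589949556569
 collar 0 0
[0.56431682 0.1598153  0.07749978] [-6.37586049 -1.43801179 33.98743297]
```

Seated: the handle top is at 0.1544 (the cameras read 0.3 mm high earlier), the collar top at 0.106, and the push is steady at 33 N. Handing in.

```bash
python3 -c "from plant import *;print(sign_off())"
```

```text
the job is handed in; nothing more can be done
None
```

The job is handed in at about 13 s: the shaft's key is in the white maker's keyway, its collar sits on the hub, and the handle is still gripped and held down at about 33 N; my first grasp missed and pressed on the handle at about 16 N, leaving the shaft leaning in its socket, and the second grasp took it.

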